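Unclip the hex adapter from the bench dock

ROBOT

A 7-joint arm with a two-finger parallel gripper is mounted at the origin on the work surface. World frame = base frame: x ahead of the robot, y to its left, z up, the work surface at z = 0. Lengths are in m, angles in rad, forces in N, time in s.
With the tool pointing down it reaches from about 0.4 to 0.85 m from the base axis. Payload 10.4 kg.
Tool frame: the origin (TCP) lies midway between the tips of the shut fingers; the grasp point (between the pads) lies 19 mm behind it; z points along the fingers, x is the direction in which the jaws open and shut, and the axes are right-handed (so a half turn about z gives the same grasp; the last joint's range is limited). The gripper opens to 85 mm and grips with 20 to 120 N. Pads are 22 mm wide; open, the fingers measure 114 mm over their backs; the gripper's body (76 mm by 85 mm) begins 54 mm behind the grasp point. The pads swing forward as they close: fully open they stand 13 mm farther back than shut.
Start: joints at [-1.354, 0.332, -0.065, 1.46, 0.022, 1.35, -0.088], TCP at [0.148, 0.607, 0.231] pointing down, gripper open.
Joint ranges: [-2.6, 2.6], [-0.5, 2.12], [-1.47, 1.34], [0.16, 2.42], [-1.27, 4.41], [0.06, 2.06], [-2.6, 2.6]. Speed limits (rad/s): [2.22, 2.22, 2.79, 2.79, 3.14, 3.14, 3.14].

INTERFACE

Orientations are given as a rotation vector (axis times angle).
In Python, from cell import env gives the robot as it stands. Calls block until the motion is done:
- env.movep(position, orientation): joint-space move of the TCP to a pose.
- env.move_straight(position, frame=None, speed=0.15, contact_N=None): straight line of the TCP; frame=None keeps the orientation; speed is the mean speed in m/s. With contact_N (N) it stops when the force on the tool has changed by that much, and returns True; else False.
- env.goto_joints(angles): joint-space move.
- env.grip(opening, f_grip=None): opening from 0.0 (shut) to 1.0 (fully open); f_grip is the grip in N (None keeps the last); returns when the fingers have stopped.
- env.pause(seconds).
- env.ik(position, orientation): joint angles nearest the present ones, or None.
- env.read_camera(name): name is "side" or "top"; returns a dict with "frame" (384x512x3 uint8, red, green, blue), "mtx" (3x3 intrinsics, pixels), "cam_to_world" (4x4, takes a point from camera to world coordinates). Camera axes: x right, y down, z forward; pixel columns grow to the right and rows downward; lengths in m; the calibration is good to about 2 mm. A picture is of the moment at which its call begins. There is no depth.
A pose or a line that the arm cannot do raises env.PlanningError and nothing moves.
- env.sign_off(): hands the job in, once; it reports no verdict.
Readings, each from a call of its own:
- env.current_time(): time.
- env.current_qpos(): joint angles.
- env.current_joint_velocities(): joint speeds.
- env.current_joint_torque(): joint torques, N m.
- env.current_ee_pos(): TCP position.
- env.current_eef_rot(): TCP orientation.
- env.current_wrist_force(): force on the tool from outside, world axes, zero at the start.
- env.current_ft_torque(): the same for the moment, N m.
- env.current_opening(): opening from 0.0 (shut) to 1.0 (fully open).
Only numpy, scipy, OpenCV 4.12 (cv2) and the standard library are available. Lean on these libraries where they do the work, as an engineer would, in place of code of your own. Each camera call takes 0.05 s, during which the arm holds its last target.

TASK

Take the adapter with the hexagonal end out of the bench dock: press its side release button in and keep it pressed while you pull the adapter straight up out of its socket, then set it down in the open steel tray and let go, without dropping it from a height. Leave the adapter with the round tube end clipped in its socket.

Things in the scene. Friction and masses are not known exactly. Their poses are not given: they have to be found in the camera images.
- hex_adapter_grip (a point): Hex adapter, 94 mm tall, 0.2-0.35 kg, upright in a dock socket. Grey block 34 (x) x 36 (y) mm, on top a solid hexagonal steel stub 28 mm over its corners, 14 tall. Point: on its axis at the button's mid-height, 60 mm above its underside, 34 below its top; 30 above the socket rim, 72 above the table. z up; +x: the face with the black button (24 wide, 30 tall), 9 mm proud: 43 mm over x, 34 pressed. -x face is flat.
- hex_button (a joint): The hex adapter's release button, m pressed in: 0 out (a tooth locks the plug under a ledge), 0.009 full (free; surely so above 0.0075). Spring 2 N to start, 6 N full; springs back. Squeezing the block along x, one finger on the button, one on the flat face, presses it; 15-30 N does this and carries it. The 28 mm square plug must then rise 30 mm straight up; play 2.5 mm.
- tube_adapter_grip (a point): Tube adapter: like the hex adapter (same block, button, axes, heights), but topped by an open round steel tube, 34 mm outside, 26 inside, dark within, 14 tall. Stays clipped in the other socket of the aluminium dock: base 110 x 220 x 10 mm, two socket blocks 56 mm square, 110 mm apart, rims 42 mm above the table. The dock's turn and which adapter is in which socket vary. Point: on its axis, 72 mm above the table.
- tray_in (a point): Open steel tray on the table, 170 (x) x 160 (y) mm outside, walls 3 mm thick, 25 mm high. Point: centre of its inner floor, 3 mm above the table; z up. A small dark ring nut (26 mm across, 8 high) lies in its -x, +y corner.

How it is judged:
By the outcome, as a careful person would: the job done as asked, in the order asked, and still so for the second after the job is handed in, with the robot touching nothing.
It also fails if it takes over 42 s, if anything falls off the work surface, if the arm or the gripper's body presses on something with over 40 N, if the wrist force passes 120 N, or if a joint passes its speed limit or range.

## Working session

There is one attempt and no reset: what is moved stays moved. The work goes in short steps, each a Python script; the robot and the scene stay as the last script left them, time stands still between calls to the robot, and variables do not carry over. Pictures are saved under pics/ and viewed, and the job is handed in when it is done.

```bash
ls; mkdir -p pics; python3 - <<'E'
from cell import env
import cv2,numpy as np
for n in("top","side"):
    c=env.read_camera(n); cv2.imwrite(f"pics/{n}0.png",c["frame"][:,:,::-1])
    print(n,c["mtx"].round(1).tolist(),c["cam_to_world"].round(4).tolist())
print(env.current_time(),env.current_ee_pos(),env.current_eef_rot(),env.current_opening())
E
```

```text
pics
top [[390.5, 0.0, 252.3], [0.0, 390.5, 185.9], [0.0, 0.0, 1.0]] [[-0.0251, -0.9952, 0.095, 0.4549], [-0.9993, 0.0225, -0.0284, 0.0003], [0.0261, -0.0957, -0.9951, 0.8171], [0.0, 0.0, 0.0, 1.0]]
side [[420.2, 0.0, 256.3], [0.0, 420.2, 188.3], [0.0, 0.0, 1.0]] [[0.7198, -0.4428, 0.5346, 0.0903], [-0.6938, -0.4333, 0.5752, -0.5156], [-0.0231, -0.7849, -0.6191, 0.5884], [0.0, 0.0, 0.0, 1.0]]
0.1 [0.14836068 0.60679609 0.23059491] [ 2.47052730e+00  1.93930783e+00 -1.51638516e-03] 0.998570463761843
```

View pics/top0.png

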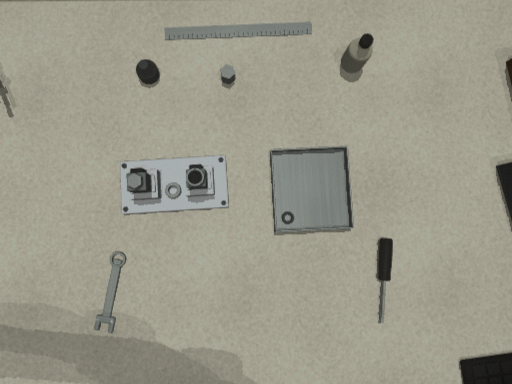

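View pics/side0.png

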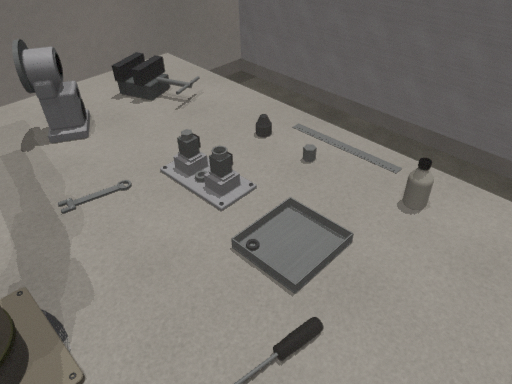

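The top view shows the dock at about (175,185). The hex stub is at (137,182), the tube at (196,177), and the tray at (311,190) with its nut at (288,217). I'll zoom in next.

```bash
python3 - <<'E'
import cv2
a=cv2.imread("pics/top0.png")[145:225,110:240]; cv2.imwrite("pics/top0z.png",cv2.resize(a,None,fx=6,fy=6,interpolation=cv2.INTER_CUBIC))
a=cv2.imread("pics/side0.png")[115:215,150:270]; cv2.imwrite("pics/side0z.png",cv2.resize(a,None,fx=6,fy=6,interpolation=cv2.INTER_CUBIC))
E
```

```text
(no output)
```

View pics/top0z.png

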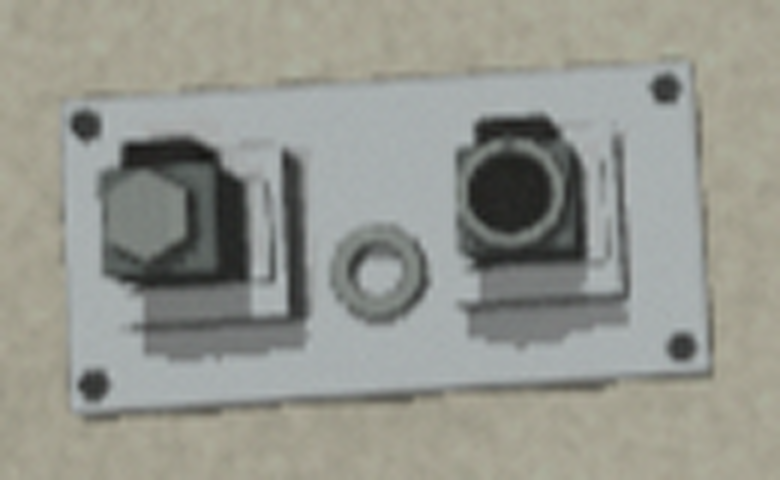

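View pics/side0z.png

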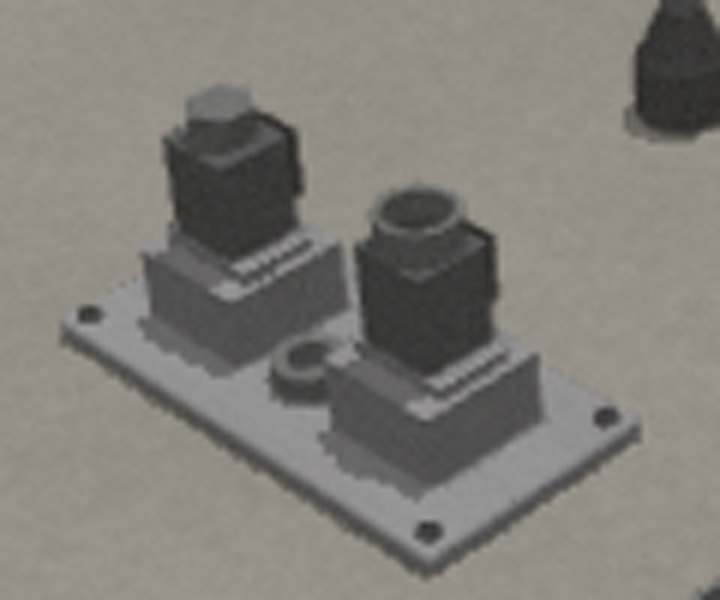

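The zoomed views show the black buttons facing image-up, which is roughly world +x. The hex stub is on the left (+y) and the tube on the right. Next I'll measure positions.

```bash
cat > h.py <<'E'
import cv2,numpy as np
def ray(c,uv,z):
    M=c["cam_to_world"];d=M[:3,:3]@np.linalg.solve(c["mtx"],[uv[0],uv[1],1.]);o=M[:3,3]
    return o+d*(z-o[2])/d[2]
def two(c1,u1,c2,u2):
    A=[];b=[]
    P=[]
    for c,u in((c1,u1),(c2,u2)):
        M=np.linalg.inv(c["cam_to_world"]);P.append(c["mtx"]@M[:3])
    X=cv2.triangulatePoints(P[0],P[1],np.array(u1,float).reshape(2,1),np.array(u2,float).reshape(2,1))[:,0]
    return X[:3]/X[3]
E
python3 - <<'E'
from cell import env
from h import *
t=env.read_camera("top");s=env.read_camera("side")
def z(p,o): return (o[0]+(p[0]+.5)/6-.5,o[1]+(p[1]+.5)/6-.5)
T=lambda p:z(p,(110,145)); S=lambda p:z(p,(150,115))
H=[ray(t,T(p),.010) for p in((87,126),(665,88),(681,346),(93,384))]
for h in H:print(h.round(4))
c=np.mean(H,0);l=(H[0]+H[3]-H[1]-H[2])/2;yaw=np.arctan2(-l[0],l[1])
x=(H[0]+H[1]-H[2]-H[3])/2
print("c",c,"yaw",np.degrees(yaw),np.degrees(np.arctan2(x[1],x[0])),np.linalg.norm(l),np.linalg.norm(x))
u=l/np.linalg.norm(l);print("sockets",c+u*.055,c-u*.055)
HS=[ray(s,S(p),.010) for p in((89,314),(607,416),(428,531))];print("side holes",np.round(HS,4))
print("side dock c from diag",(HS[0]+HS[1]-HS[1]+HS[2])/2 if 0 else None)
# hex / tube tops
print("hex top",ray(t,T((148,216)),.106),"side",ray(s,S((220,103)),.106),"tri",two(t,T((148,216)),s,S((220,103))))
print("tube top",ray(t,T((512,193)),.106),"side",ray(s,S((418,210)),.106))
# hex mask
g=cv2.cvtColor(t["frame"],cv2.COLOR_RGB2GRAY)
print(g[170:196,124:156])
# tray rim
for p in((271,149),(347,147),(352,229),(274,234)):print("tray",ray(t,p,.025).round(4))
for p in((291,202),(352,239),(295,286),(233,241)):print("trayS",ray(s,p,.025).round(4))
E
```

```text
[0.5802 0.2416 0.01  ]
[0.5893 0.0424 0.01  ]
[0.4995 0.0384 0.01  ]
[0.4912 0.239  0.01  ]
c [0.54005929 0.14035505 0.01      ] yaw 2.483666021782878 2.0836004256558436 0.2000703254284816 0.08949701736435817
sockets [0.53767589 0.19530338 0.01      ] [0.5424427  0.08540671 0.01      ]
side holes [[0.493  0.2392 0.01  ]
 [0.592  0.0424 0.01  ]
 [0.5015 0.0393 0.01  ]]
side dock c from diag None
hex top [0.5373791  0.19438733 0.106     ] side [0.53914398 0.19376512 0.106     ] tri [0.53815508 0.19376569 0.10634598]
tube top [0.5419791  0.08443324 0.106     ] side [0.54361685 0.08348282 0.106     ]
[[174 171 173 173 172 159  78  35  34  40  38  37  39  36  42  36  41  41
   35  33  31  54 106 153 161 163 163 165 167 170 169 169]
 [172 173 174 173 174 161  79  35  39  36  37  36  38  39  38  39  40  40
   33  29  31  35  83 153 160 167 169 172 171 172 172 171]
 [173 175 173 168 150 140  65  39  38  42  46  46  49  55  61  66  75  76
   79  71  71  61  68 139 155 167 166 167 166 169 174 173]
 [172 169 150 126 107 102  75  74  82  94  97  79  65  74  79  90  93  98
   99  93  93  74  48  
[... 2514 characters left out ...]
 65  68  81  80  87  97  96 113 155 147 145 147]
 [173 172 172 172 173 171 164 148 111  95  96  95  96  99  98  98  98 102
  104 104 104 106 112 113 115 117 118 130 174 173 174 172]
 [174 174 174 172 173 174 172 158 148 143 119 119 117 116 118 119 118 119
  118 121 117 121 117 119 117 117 119 133 170 172 173 173]
 [173 173 171 174 172 173 171 172 171 165 117 120 116 117 117 117 118 122
  119 118 120 119 119 117 120 119 118 130 173 173 173 171]]
tray [ 0.606  -0.0627  0.025 ]
tray [ 0.607  -0.2205  0.025 ]
tray [ 0.4381 -0.2226  0.025 ]
tray [ 0.4321 -0.0636  0.025 ]
trayS [ 0.5953 -0.0765  0.025 ]
trayS [ 0.5957 -0.2296  0.025 ]
trayS [ 0.4393 -0.2277  0.025 ]
trayS [ 0.4357 -0.0755  0.025 ]
```

```bash
cat >> h.py <<'E'
from scipy.spatial.transform import Rotation as R
def down(yaw): return (R.from_euler('z',yaw)*R.from_rotvec([np.pi,0,0])).as_rotvec()
E
python3 - <<'E'
from cell import env
from h import *
q0=env.current_qpos()
yaw=np.radians(2.4)
for y in(yaw,yaw+np.pi):
  for p in((.538,.1945,.20),(.538,.1945,.053),(.525,-.15,.047)):
    q=env.ik(p,down(y)); print(round(y,2),p,None if q is None else np.round(q,2))
env.movep([.538,.1945,.19],down(yaw))
c=env.read_camera("top");cv2.imwrite("pics/top1.png",c["frame"][:,:,::-1])
c=env.read_camera("side");cv2.imwrite("pics/side1.png",c["frame"][:,:,::-1])
print(env.current_time(),env.current_ee_pos(),env.current_qpos().round(2),env.current_wrist_force())
E
```

```text
0.04 (0.538, 0.1945, 0.2) [-0.83  0.24  0.47  1.67 -0.12  1.25 -0.29]
0.04 (0.538, 0.1945, 0.053) [-0.79  0.41  0.44  1.81 -0.2   0.97 -0.22]
0.04 (0.525, -0.15, 0.047) [-0.42  0.42  0.74  1.9  -0.34  0.95  0.52]
3.18 (0.538, 0.1945, 0.2) [ 0.51  0.52 -1.24  1.6   0.5   1.38  2.4 ]
3.18 (0.538, 0.1945, 0.053) [ 0.5   0.77 -1.25  1.75  0.78  1.22  2.22]
3.18 (0.525, -0.15, 0.047) [-0.71  0.64  1.16  1.91 -0.68  1.06 -2.35]
2.35 [0.53765622 0.19572453 0.18996585] [-0.82  0.25  0.47  1.68 -0.12  1.23 -0.29] [0.00171699 0.81756164 1.08057919]
```

View pics/side1.png

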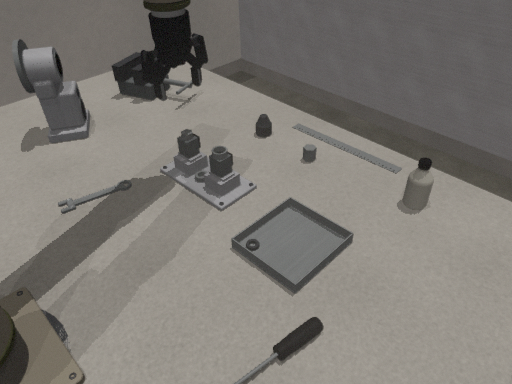

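```bash
python3 - <<'E'
from cell import env
from h import *
for n in("top","side"):
  c=env.read_camera(n);M=np.linalg.inv(c["cam_to_world"])
  for p in(env.current_ee_pos(),env.current_ee_pos()+[0,0,.013]):
    X=c["mtx"]@(M[:3,:3]@p+M[:3,3]);print(n,X[:2]/X[2])
E
python3 -c "
import cv2
cv2.imwrite('pics/side1z.png',cv2.resize(cv2.imread('pics/side1.png')[0:200,100:280],None,fx=3,fy=3))"
```

```text
top [119.19732081 174.66970224]
top [116.60650174 173.64054865]
side [180.34106173  97.49852562]
side [179.50920543  91.83855819]
```

View pics/side1z.png

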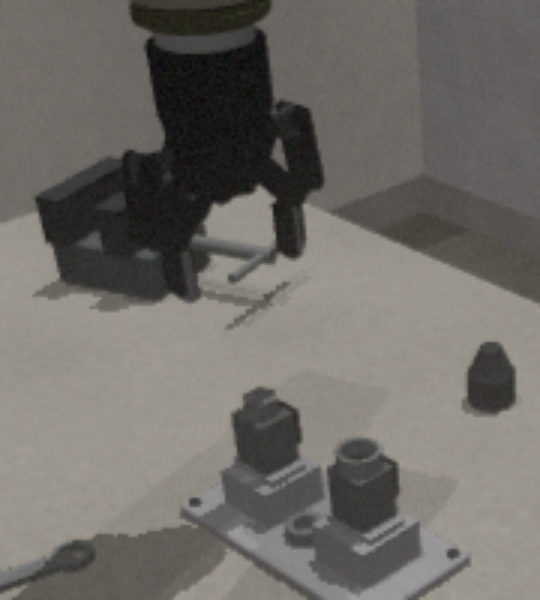

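View pics/top1.png

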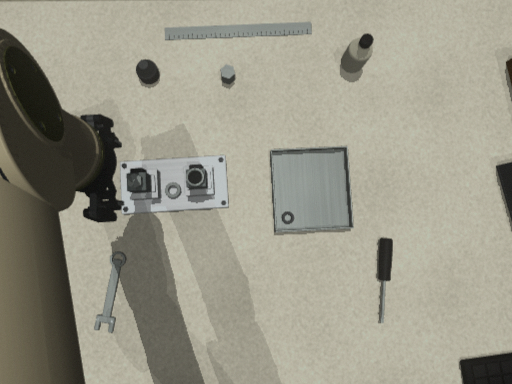

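The side view puts the open fingertips' midpoint at about (179,92), which matches the projected TCP. The jaws open along the button axis, so I'll descend.

```bash
python3 - <<'E'
from cell import env
from h import *
hit=env.move_straight([.538,.1945,.051],speed=.07,contact_N=10)
env.pause(.3)
print(hit,env.current_time(),env.current_ee_pos(),env.current_wrist_force())
c=env.read_camera("side")
cv2.imwrite('pics/side2z.png',cv2.resize(c["frame"][60:220,110:270,::-1],None,fx=3.7,fy=3.7))
E
```

```text
False 4.8833 [0.53800952 0.1945591  0.05107549] [-0.3660927  -0.09326455  0.16879246]
```

View pics/side2z.png

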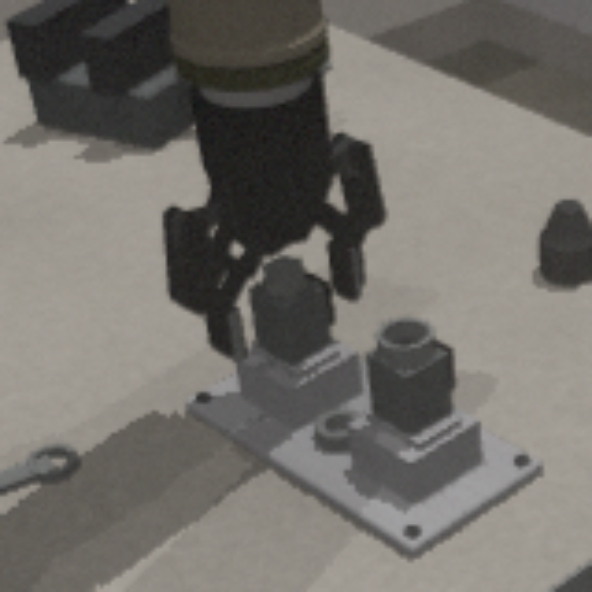

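The fingers straddle the hex adapter's block, with one pad at about (225,330) and the other at (350,270) in the zoomed view. There is no contact yet, so I'll close to squeeze.

```bash
python3 - <<'E'
from cell import env
from h import *
env.grip(0.0,25); env.pause(.3)
o=env.current_opening()
print(o,o*85,env.current_time(),env.current_ee_pos(),env.current_wrist_force().round(2),env.current_ft_torque().round(2))
c=env.read_camera("side")
cv2.imwrite('pics/side3z.png',cv2.resize(c["frame"][60:220,110:270,::-1],None,fx=3.7,fy=3.7))
E
```

```text
0.3999517073782188 33.99589512714859 5.75 [0.5390158  0.19467322 0.05178138] [ 2.32 -0.43  6.04] [-0.01 -0.65  0.02]
```

View pics/side3z.png

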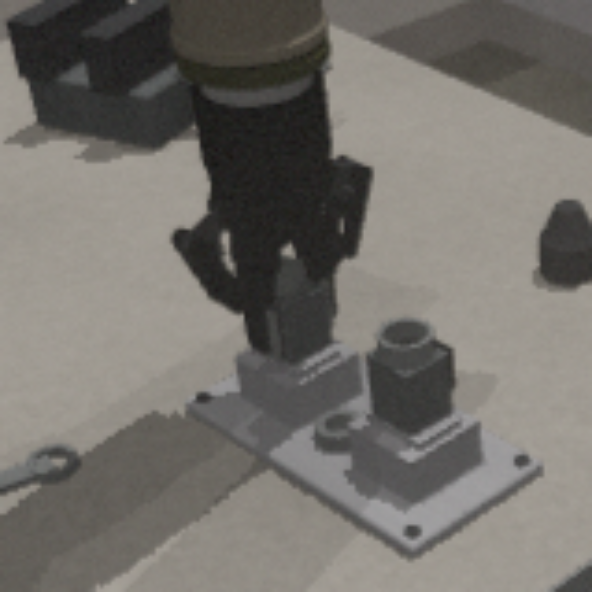

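The width is 34.0 mm, so the button is fully pressed. Next I'll lift gently with a force guard.

```bash
python3 - <<'E'
from cell import env
from h import *
for z in(.060,.072,.095):
    hit=env.move_straight([.5388,.1946,z],speed=.04,contact_N=20)
    print(hit,env.current_time(),env.current_ee_pos().round(4),env.current_wrist_force().round(2),env.current_opening()*85)
    if hit: break
c=env.read_camera("side")
cv2.imwrite('pics/side4z.png',cv2.resize(c["frame"][60:220,110:270,::-1],None,fx=3.7,fy=3.7))
E
```

```text
False 6.175 [0.5384 0.1946 0.0598] [ 0.79  0.54 -3.54] 33.6193652170031
False 6.625 [0.5389 0.1947 0.0723] [ 0.65  0.4  -3.17] 33.470002693853644
False 7.35 [0.5387 0.1946 0.0949] [ 0.36  0.18 -3.5 ] 33.7490417902162
```

View pics/side4z.png

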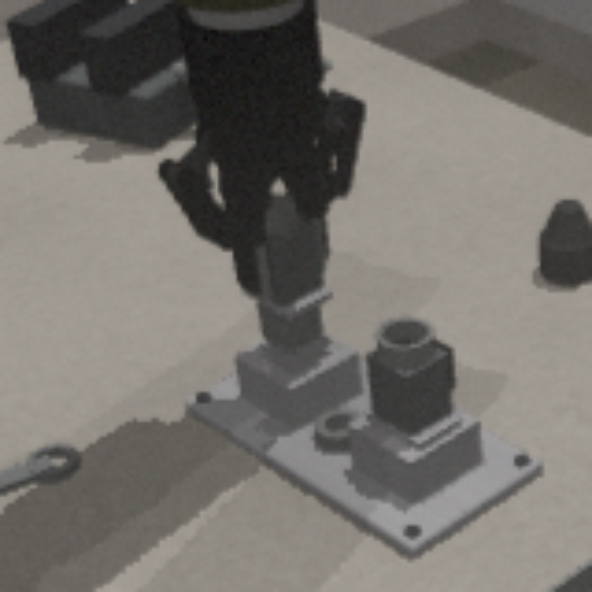

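The plug is clear of the socket at about (290,330) in the zoomed view, and the tube adapter hasn't moved. The wrist is carrying about 3.4 N. I'll carry it high over to the tray.

```bash
python3 - <<'E'
from cell import env
from h import *
env.move_straight([.5388,.1946,.205],speed=.12)
env.move_straight([.523,-.147,.205],speed=.15)
env.move_straight([.523,-.147,.075],speed=.1)
env.pause(.2)
print(env.current_time(),env.current_ee_pos().round(4),env.current_wrist_force().round(2),env.current_opening()*85)
for n in("side","top"):
    c=env.read_camera(n); f=c["frame"][:,:,::-1]
    f=f[130:310,200:380] if n=="side" else f[110:270,230:390]
    cv2.imwrite(f'pics/{n}5z.png',cv2.resize(f,None,fx=3.3,fy=3.3))
E
```

```text
12.55 [ 0.5232 -0.147   0.0754] [-0.91 -0.55 -2.96] 33.05874202048605
```

View pics/side5z.png

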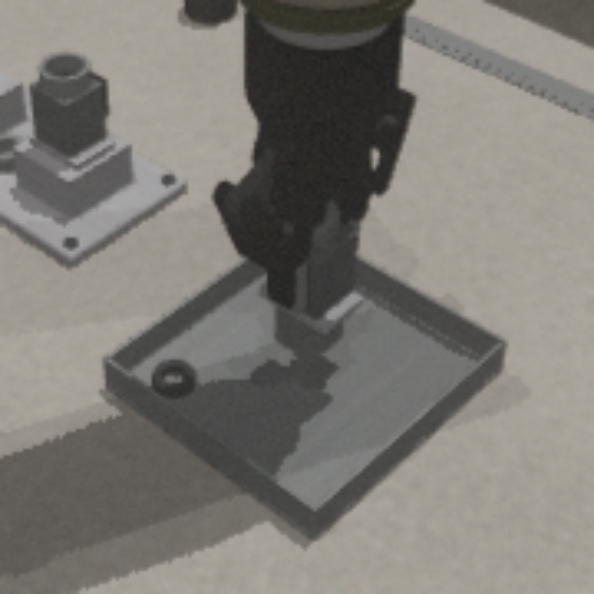

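View pics/top5z.png

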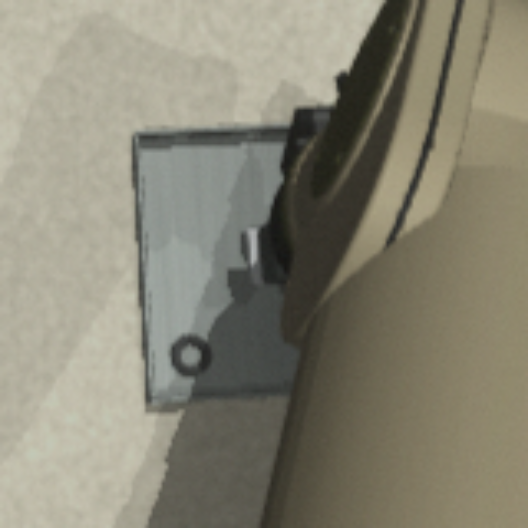

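The adapter hangs upright above the inner part of the tray floor, with its plug at about (310,330) in the zoomed side view. The nut is well clear at (175,378). I'll lower it to contact. The button spring could push the block over on release, so I'll keep the flat-face finger in place while the jaws open.

```bash
python3 - <<'E'
from cell import env
from h import *
env.move_straight([.523,-.147,.050],speed=.05)
hit=env.move_straight([.523,-.147,.036],speed=.015,contact_N=4)
env.pause(.2)
p=env.current_ee_pos()
print(hit,env.current_time(),p.round(4),env.current_wrist_force().round(2),env.current_opening()*85)
for n in("side",):
    c=env.read_camera(n); f=c["frame"][:,:,::-1]
    f=f[130:310,200:380]
    cv2.imwrite(f'pics/{n}6z.png',cv2.resize(f,None,fx=3.3,fy=3.3))
E
```

```text
True 14.075 [ 0.523  -0.147   0.0428] [-0.85  0.23  5.02] 33.71474136295254
```

View pics/side6z.png

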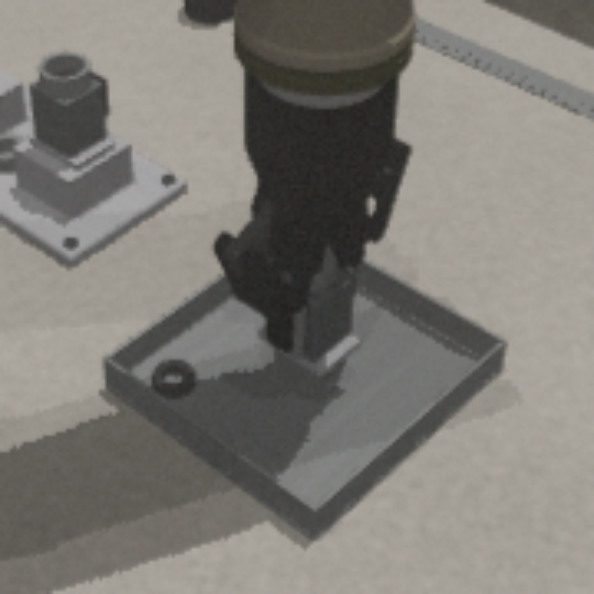

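Contact came at z = 0.0428, against a predicted 0.0425, so the adapter is seated on the tray floor. Now I'll release it gradually.

```bash
python3 - <<'E'
from cell import env
from h import *
p=np.array([.523,-.147,env.current_ee_pos()[2]]);d=np.array([np.cos(.042),np.sin(.042),0])
w=34.
for k in range(1,9):
    o=34.+1.5*k
    env.grip(o/85); 
    env.move_straight(p+d*.00075*k,speed=.02)
    print(round(env.current_time(),2),round(env.current_opening()*85,1),env.current_wrist_force().round(2))
c=env.read_camera("side"); f=c["frame"][:,:,::-1][130:310,200:380]
cv2.imwrite('pics/side7z.png',cv2.resize(f,None,fx=3.3,fy=3.3))
E
```

```text
14.59 35.8 [0.92 0.35 1.12]
15.06 37.4 [-1.92 -0.09 -2.18]
15.53 38.5 [ 0.11 -0.32 -3.43]
15.99 40.0 [-0.24  0.2  -3.18]
16.46 41.2 [-0.37 -0.15 -2.49]
16.93 42.9 [-2.1  -0.47  1.55]
17.39 44.2 [-1.61 -0.93  1.12]
17.86 46.1 [-0.99  0.42  0.42]
```

View pics/side7z.png

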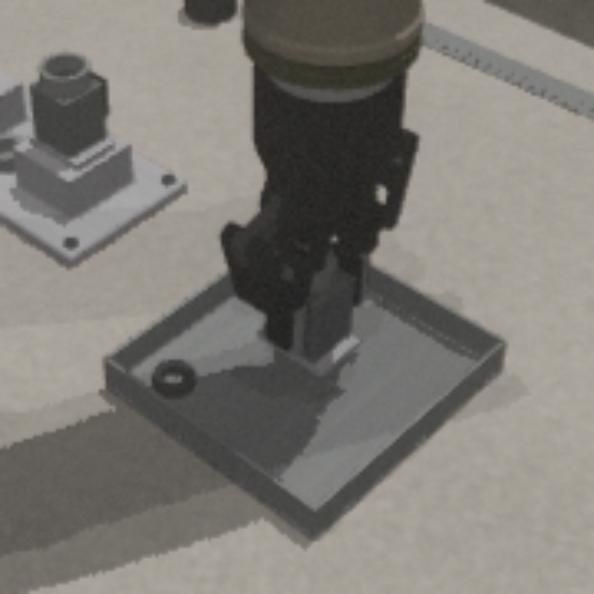

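The adapter stands upright with the jaws at 46 mm, wider than the 43 mm free width, and almost no force on the wrist. I'll open fully and retreat.

```bash
python3 - <<'E'
from cell import env
from h import *
env.grip(.7);env.grip(1.0);env.pause(.2)
p=env.current_ee_pos();print(p,env.current_opening(),env.current_wrist_force().round(2))
h=env.move_straight([p[0],p[1],.22],speed=.08,contact_N=8)
print(h,env.current_time())
if not h:
    env.goto_joints([-1.354, 0.332, -0.065, 1.46, 0.022, 1.35, -0.088])
print(env.current_time(),env.current_wrist_force())
for n in("side","top"):
    c=env.read_camera(n); f=c["frame"][:,:,::-1]
    f=f[110:310,140:380] if n=="side" else f[130:250,110:370]
    cv2.imwrite(f'pics/{n}8z.png',cv2.resize(f,None,fx=3,fy=3))
E
```

```text
[ 0.52898877 -0.14674548  0.04275976] 0.9987907633671372 [ 0.46 -0.09 -0.76]
False 21.1417
24.1083 [-0.05021517 -0.55984296 -0.64586857]
```

View pics/side8z.png

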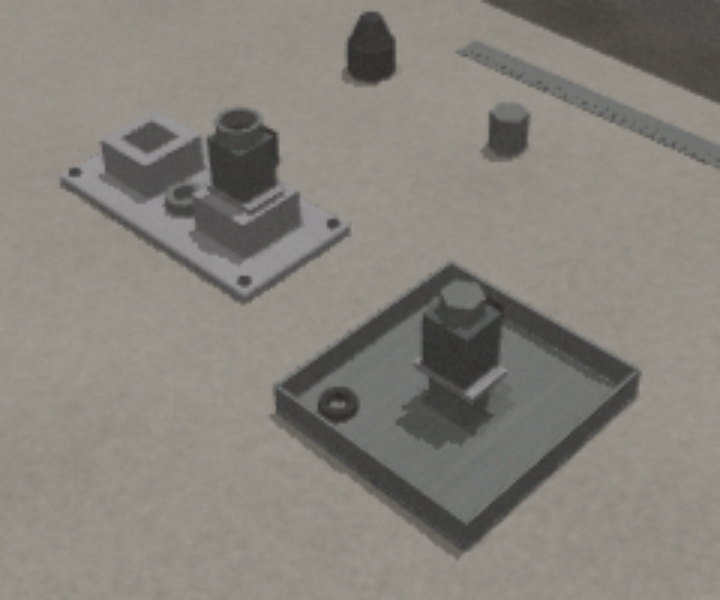

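View pics/top8z.png

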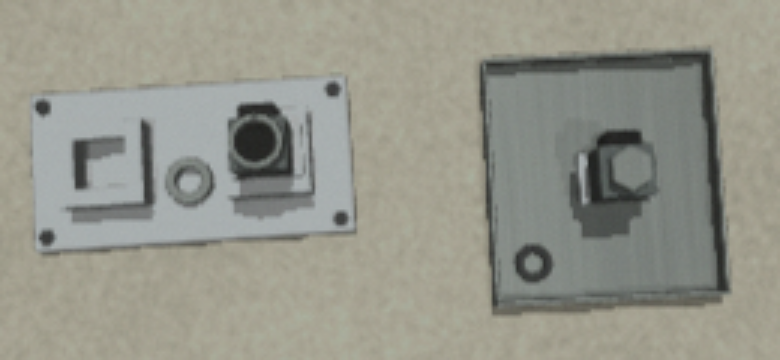

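Both views show the hex adapter standing in the tray at about (463,350) in the zoomed side view, with its button out again. The hex socket is empty and the tube adapter is still in its socket. I'll hand the job in.

```bash
python3 - <<'E'
from cell import env
env.sign_off(); print(env.current_time())
E
```

```text
the job is handed in; nothing more can be done
the job is handed in; nothing more can be done
```

I took the hex adapter out of the dock, stood it upright near the middle of the steel tray and let go. The job was handed in at about 24 s of the 42 s limit.

- **Grip and lift:** I squeezed the adapter across its button at 25 N. The jaws closed to 34.0 mm, so the button was fully in. They read 33.1–34.0 mm in every reading up to the release. The adapter rose straight out, with only about 3.5 N, roughly its weight, on the wrist.
- **Setting down:** It touched the tray floor at z = 0.0428, against a predicted 0.0425. I opened the jaws in small steps so the button spring would not push it over. During those steps the wrist briefly carried its weight again, so the pads may have lifted it by a millimetre or so before it settled.
- **Last checks:** The final pictures show the hex adapter upright in the tray, clear of the nut, with its button back out. The tube adapter is still in its socket and the arm is well away. I did not test the tube adapter's clip; I only saw that it had not moved.
- **One disagreement:** My rough tray centre differed by about 9 mm between the two cameras. I aimed midway, and the final pictures confirm the adapter is well inside the walls.

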